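Empty the parcel box and hold its loading slide open

ROBOT

A 7-joint arm with a two-finger parallel gripper is mounted at the origin on the work surface. World frame = base frame: x ahead of the robot, y to its left, z up, the work surface at z = 0. Lengths are in m, angles in degrees, forces in N, time in s.
With the tool pointing down it reaches from about 0.375 to 0.925 m from the base axis. Payload 3.1 kg.
Tool frame: the origin (TCP) lies at the very end of the fingers, on their centre line; the grasp point (between the pads) lies manip.grasp_offset behind it (manip.grasp_offset is the distance from the TCP to the grasp point, in m); z points along the fingers, y is the direction in which the jaws open and shut (so a half turn about z gives the same grasp; the last joint's range is limited). The gripper opens to 85 mm and grips with 20 to 120 N. Pads are 22 mm wide; open, the fingers measure 114 mm over their backs; the gripper's body (76 mm by 85 mm) begins 54 mm behind the grasp point. The pads swing forward as they close: fully open they stand 13 mm farther back than shut.
Start: joints at [-82.151, 21.939, 2.515, 91.553, -1.026, 66.532, -2.859], TCP at [0.151, 0.632, 0.192] pointing down, gripper open.
Joint ranges: [-149.38, 149.38], [-23.57, 123.04], [-84.95, 90], [0, 143.3], [-89.99, 269.99], [3.08, 112.72], [-163.45, 163.45]. Speed limits (degrees/s): [159.86, 159.86, 180, 180, 180, 180, 180].

INTERFACE

Orientations are given as a 3x3 rotation matrix whose columns are the frame's x, y, z axes.
In Python, from bench import telemetry, viewer, job_done, manip gives the robot as it stands.
- The arm moves only by the tool drive_tool, never from a script. Its argument "steps" is a list that holds one entry, the list of rows, each a list of 7 numbers: the shift along the tool's x, y, z in cm, then the turn, a rotation vector about the tool's x, y, z in degrees, then the closure, from -1 (fully open) to 1 (shut). A call has 1 to 5 rows; each row shifts and turns the commanded pose from where the row before left it, along the tool's axes as they then stand; what a row does not reach is not made up. A row lasts 1/10 s, in which the tool goes at most 50 mm and 8.59 degrees, less where a joint would pass 70% of its speed; a pose out of reach is approached as far as the arm can. A call is refused whole if a number of a shift passes 5 or a number of a turn 8.59, either way. A call with a gripper value outside its range is refused whole. The fingers move at their own pace and stop on an object; "newtons" is the grip in N (left out, the last holds). Time passes only in rows, so rows that do not move let the fingers close. It gives the time, the measured TCP pose, the force and the opening at its end, in the units of the state.
- telemetry.get_state(): the state, without advancing time (a new reading comes with each control period).
- viewer.get_image(name): name is "side" or "top"; returns a dict with "pixels" (384x512x3 uint8, red, green, blue), "range_z" (384x512 float32, m along the optical axis (not along the pixel's ray), 0 where there is no reading), "camera_matrix" (3x3 intrinsics, pixels), "k1" (the pictures are not rectified: a ray, as slopes to the right and down, at radius r is drawn at 1 + k1 r^2 times it, then the intrinsics apply), "position" and "rotation" of the camera in the world. Camera axes: x right, y up, looking along -z (the intrinsics and any distortion apply to the point x, -y, -z); pixel columns grow to the right and rows downward; lengths in m; the calibration is good to about 2 mm. A picture is of the moment at which its call begins.
- job_done(): hands the job in, once; it reports no verdict.
The state is a dict: "clock": time; "q": joint angles; "qvel": joint speeds; "tau": joint torques, N m; "position": TCP position; "ee_rot": TCP orientation; "wrist_force": force on the tool from outside, world axes, zero at the start; "torque": the same for the moment, N m; "grip_width": opening from 0.0 (shut) to 1.0 (fully open).
Only numpy, scipy, OpenCV 4.12 (cv2) and the standard library are available. Lean on these libraries where they do the work, as an engineer would, in place of code of your own. Each camera call takes 0.05 s, during which the arm holds its last target. There are 200 camera calls.

TASK

On the hall console, take the two small cartons out of the parcel box's catch tray and stand both upright, side by side, on the floor of the green tote. Then pull the box's spring-return loading slide out by its black handle bar until the bar's yellow end stands right at the red pointer, without pulling it well past, and keep holding it there: the program finishes while still holding the slide open, because the spring would shut it. Leave the other things on the console where they are.

Things in the scene. Friction and masses are not known exactly. Their poses are not given: they have to be found in the camera images.
- parcel_box: White steel parcel box, fixed: 200 mm deep (x), 340 wide (y), 160 high; origin at the centre of its underside. Its front face (own x = -100 mm) looks along own -x, towards the robot. The catch tray sticks out in front of its +y half; the loading slide is at the top of its -y half.
- tray (a point): Centre of the catch tray's floor, 6 mm above the table; axes as the box's. The tray is 170 (x) x 160 mm (y) outside, fixed to the box's front, open on top; its three thin walls (4 mm) rise to 25 mm above the table. The box's front face is 85 mm from this point along own +x.
- slide (a joint): Loading slide (a drawer with a blue front) of the parcel box: 0 = shut, grows in m as it is pulled out along the box's own -x, stop at 0.140. A spring always pulls it shut: about 3 N at 0, plus 60 N per m of travel (about 9 N at 0.1). It starts shut.
- bar (a point): Centre of the slide's black handle bar, moves with it; axes as the box's. Bar 14 mm thick (own x), 90 long (own y), 22 high, yellow on its -y end. Shut: 55 mm before the box's front, at box y = -91 mm, 141 mm above the table. Between bar and blue panel 44 mm are free, above it all; two stems 40 mm either side of its middle join it to the panel. Pinch it from above across its thickness.
- pointer_tip (a point): Tip of the red pointer, fixed on an aluminium rail (12 mm wide, top 128 mm above the table) that reaches 190 mm out of the box's front at box y = -157 mm. Tip 145 mm above the table, pointing in own +y at the path of the bar's yellow end; axes as the box's. At the mark, the bar's centre has the same own x as this tip: 50 to 100 mm of pull, different each time.
- carton_brown: Small brown cardboard carton with orange tape, 42 (own x) x 50 (own y) x 50 mm high, about 90 g; origin at the centre of its underside. It starts upright on the catch tray's floor.
- carton_white: Small white carton with blue tape, same size, mass and origin as the brown one; starts upright in the catch tray next to it (either one may be the left one). The two are at least 4 mm apart along the box's y; grip them across own x.
- tote: Green open tote, loose, 0.8 kg: 190 (own x) x 150 (own y) x 80 mm high outside, walls and floor 5 mm thick; origin at the centre of its underside. It stands left or right of the parcel box.
- padlock: Bystander: brass padlock, 30 x 45 x 22 mm, lying on the valet tray, origin under its body's centre.
- polish_tin: Bystander: red shoe-polish tin, 66 mm across, 24 mm high, on the valet tray (a dark wooden tray 180 x 140 mm with a rim 22 mm high, across the table from the tote); origin at the centre of its underside.
- glasses_case: Bystander: black glasses case, 62 x 155 x 44 mm high, lying between the robot and the parcel box; origin at the centre of its underside.
- shoe_brush: Bystander: shoe brush, 50 x 150 x 42 mm high, lying on top of the parcel box; origin at the centre of its underside.
- spray_bottle: Bystander: white bottle, 52 mm across, 150 mm high, left of the box; origin at the centre of its underside.
- torch: Bystander: yellow torch standing on end, 38 mm across, 130 mm high, between the robot and the slide side of the box; origin at the centre of its underside.

How it is judged:
By the outcome, as a careful person would: the job done as asked, in the order asked, and still so for the second after the job is handed in, while the arm keeps its last pose, push and grip.
It also fails if it takes over 72 s, if anything falls off the work surface, if the arm or the gripper's body presses on something with over 40 N, if the wrist force passes 120 N, or if a joint passes its speed limit or range.

## Working session

There is one attempt and no reset: what is moved stays moved. The work goes in short steps, Python scripts to look and compute and a tool call to move; the robot and the scene stay as the last step left them, time stands still between calls to the robot, and variables do not carry over. Pictures are saved under pics/ and viewed, about 8 in all and at most 12, crops included, and the job is handed in when it is done.

Besides the shell and the picture viewer there is one more tool, called after "Call:" as name([rows], argument=value, ...), one row to a line, values as JSON. drive_tool: Moves the arm, as the interface text tells. Its arguments: {"type":"object","properties":{"steps":{"type":"array"},"newtons":{"type":"number"}},"required":["steps"]}

```bash
ls; mkdir -p pics; cat > h.py <<'E'
import numpy as np, cv2
from bench import telemetry, viewer, manip
def grab(n,save=None):
    d=viewer.get_image(n)
    if save: cv2.imwrite(f'pics/{save}.png',d['pixels'][:,:,::-1])
    return d
def cloud(d):
    "world xyz of every pixel (nan without reading)"
    K=d['camera_matrix'];h,w=d['range_z'].shape
    u,v=np.meshgrid(np.arange(w),np.arange(h))
    p=cv2.undistortPoints(np.stack([u,v],-1).reshape(-1,1,2).astype(np.float64),K,np.array([d['k1'],0,0,0.])).reshape(h,w,2)
    z=np.where(d['range_z']>0,d['range_z'],np.nan)
    c=np.stack([p[...,0]*z,-p[...,1]*z,-z],-1)
    return c@np.array(d['rotation']).T+np.array(d['position'])
E
python3 - <<'E'
from h import *
s=telemetry.get_state();print(s['position'],np.round(s['ee_rot'],3),s['wrist_force'],manip.grasp_offset,s['clock'])
for n in('top','side'):
    d=grab(n,n+'0');print(n,d['position'],np.round(d['rotation'],2).tolist(),d['camera_matrix'][0],d['k1'])
a=cv2.imread('pics/top0.png');b=cv2.imread('pics/side0.png')
E
```

```text
pics
[0.15100677 0.63115016 0.19028431] [[-0.973  0.233 -0.   ]
 [ 0.233  0.973 -0.003]
 [-0.    -0.003 -1.   ]] [-0.36798091 -0.40991204  0.80495123] 0.0187 0.0
top [ 0.51163421 -0.00984823  1.30842844] [[-0.03, 1.0, -0.05], [-1.0, -0.03, -0.01], [-0.01, 0.05, 1.0]] [432.07281355   0.         258.63040917] -0.0816543951259293
side [-0.22436871 -0.819412    0.77607334] [[0.72, 0.34, -0.6], [-0.69, 0.35, -0.63], [-0.0, 0.87, 0.49]] [446.78670892   0.         263.61558212] -0.07721240692877199
```

View pics/top0.png

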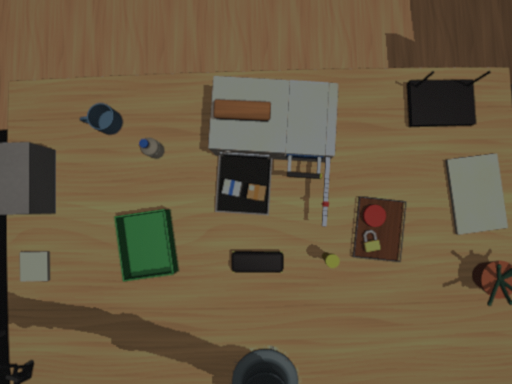

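View pics/side0.png

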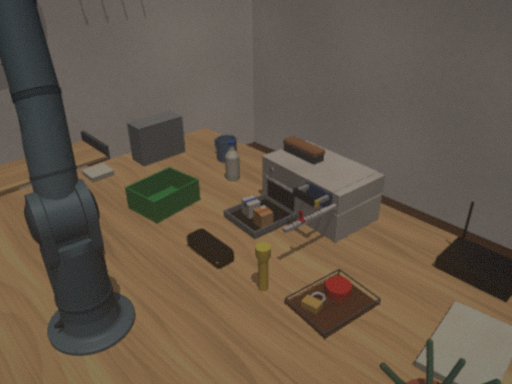

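The top view shows the box at about (275,118), the tray at (245,183) with white carton (232,187) and brown carton (257,192). The tote is at (147,243), the bar at (304,175), the pointer on the rail at (326,204), the torch at (333,261) and the case at (258,262). The side view confirms this layout.

```bash
cat > m.py <<'E'
from h import *
d=grab('top');P=cloud(d);im=d['pixels'];hsv=cv2.cvtColor(im,cv2.COLOR_RGB2HSV)
H,S,V=[hsv[...,i].astype(int) for i in range(3)]
X,Y,Z=P[...,0],P[...,1],P[...,2]
def rect(m,name):
    m=m.astype(np.uint8);n,l,st,_=cv2.connectedComponentsWithStats(m)
    if n<2: print(name,'none');return
    k=1+np.argmax(st[1:,4]);q=P[l==k];q=q[~np.isnan(q[:,0])]
    r=cv2.minAreaRect((q[:,:2]*1000).astype(np.float32))
    print(name,st[k].tolist(),'rect mm',np.round(r[0],1),np.round(r[1],1),round(r[2],1),'z',np.round(np.nanpercentile(q[:,2],[5,50,95]),4)); return r
vv,uu=np.mgrid[:384,:512]
roi=lambda a,b,c,e:(uu>=a)&(uu<b)&(vv>=c)&(vv<e)
rect((Z>.145)&(Z<.18)&roi(200,345,70,165),'boxtop')
rect((Z>.035)&(Z<.075)&roi(215,275,155,215),'cartons')
T=roi(222,268,160,210)&(Z>.045)&(Z<.07)
rect(T&(uu<245),'white'); rect(T&(uu>=245),'brown')
rect((H>45)&(H<80)&(S>120)&roi(100,190,190,290)&(Z>.06),'tote rim')
rect((H>45)&(H<80)&(S>120)&roi(100,190,190,290),'tote all')
rect((Z>.03)&(Z<.12)&roi(225,290,245,280),'case')
rect((Z>.09)&roi(320,345,245,275),'torch')
rect((Z>.13)&(V<70)&roi(285,323,168,182),'bar')
rect((Z>.1)&(Z<.2)&roi(321,333,160,230),'rail')
rect(((H<8)|(H>172))&(S>140)&roi(315,335,160,230),'pointer')
E
python3 m.py; python3 - <<'E'
import cv2
a=cv2.imread('pics/top0.png')[140:235,205:345]
b=cv2.imread('pics/side0.png')[170:260,215:345]
f=lambda x:cv2.resize(x,(600,300 if 0 else int(600*x.shape[0]/x.shape[1])),interpolation=cv2.INTER_CUBIC)
cv2.imwrite('pics/c1.png',cv2.resize(cv2.convertScaleAbs(cv2.vconcat([f(a),f(b)]),alpha=1.6),(430,590)))
E
```

```text
boxtop [208, 76, 131, 89, 8243] rect mm [756.9 -41.4] [342.3 229.5] 84.8 z [0.1554 0.1594 0.1632]
cartons [222, 179, 20, 17, 253] rect mm [585.1  83. ] [50.5 42.8] 75.6 z [0.0511 0.0554 0.0599]
white [222, 179, 19, 17, 249] rect mm [585.4  83.2] [50.5 42.3] 77.0 z [0.0518 0.0555 0.0599]
brown [247, 184, 19, 17, 249] rect mm [569.6  11.2] [49.7 42.1] 78.9 z [0.0517 0.0558 0.06  ]
tote rim [116, 214, 42, 66, 203] rect mm [421.9 361.2] [185.   97.1] 7.6 z [0.0618 0.0739 0.0813]
tote all [116, 210, 61, 70, 3454] rect mm [425.1 335.8] [184.4 151.3] 6.8 z [0.0009 0.0058 0.0775]
case [231, 251, 53, 22, 1113] rect mm [365.5  13.3] [153.   62.3] 88.7 z [0.0346 0.0426 0.047 ]
torch [325, 253, 15, 15, 172] rect mm [ 373.7 -192.7] [37.1 36.5] 73.0 z [0.1174 0.1295 0.1334]
bar [287, 172, 33, 7, 170] rect mm [ 608.6 -118.2] [86.9 14.4] 85.7 z [0.1424 0.1514 0.1549]
rail [322, 160, 8, 67, 333] rect mm [ 558.7 -180.4] [ 18.9 181.2] 83.0 z [0.1216 0.1275 0.134 ]
pointer [323, 202, 6, 4, 21] rect mm [ 529.3 -177.7] [17.1  8.2] 88.7 z [0.1281 0.135  0.156 ]
```

View pics/c1.png

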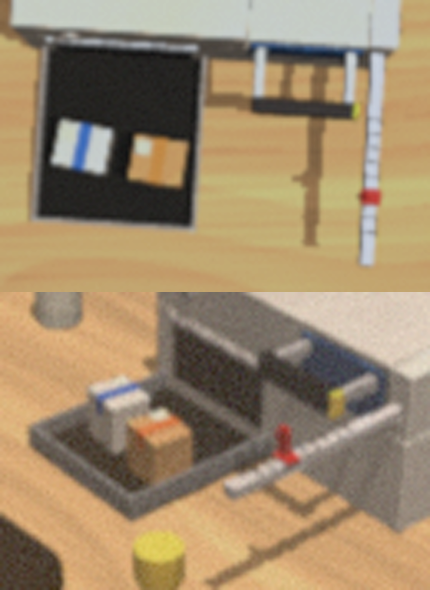

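```bash
cat > plan.py <<'E'
"plan.py x y z jawyaw_deg nrows [grip]: rows in tool axes (cm, deg) from measured pose"
import sys; from h import *
from scipy.spatial.transform import Rotation as R
s=telemetry.get_state();x,y,z,yaw,n=map(float,sys.argv[1:6]);n=int(n);g=float(sys.argv[6]) if len(sys.argv)>6 else -1
p=np.array(s['position']);A=np.array(s['ee_rot'])
c,t=np.cos(np.radians(yaw)),np.sin(np.radians(yaw))
yv=np.array([c,t,0]); zv=np.array([0,0,-1.]); B=np.stack([np.cross(yv,zv),yv,zv],1)
if B[:,1]@A[:,1]<0: B[:,:2]*=-1
rv=R.from_matrix(A.T@B).as_rotvec(degrees=True)
d=(np.array([x,y,z])-p)*100/n
print('total cm',np.round(d*n,2),'rot',np.round(rv,2),'clock',round(s['clock'],2),'F',np.round(s['wrist_force'],1),'w',round(s['grip_width'],3))
M=A
for i in range(n):
    print([round(float(v),2) for v in M.T@d]+[round(float(v),2) for v in rv/n]+[g])
    M=M@R.from_rotvec(rv/n,degrees=True).as_matrix()
E
python3 plan.py .585 .083 .19 -13 15
```

```text
total cm [ 43.4  -54.84  -0.06] rot [-0.09  0.1  89.55] clock 0.15 F [ 0.7 -0.6  0.3] w 1.0
[-3.66, -2.88, 0.01, -0.01, 0.01, 5.97, -1]
[-3.94, -2.49, 0.01, -0.01, 0.01, 5.97, -1]
[-4.18, -2.06, 0.01, -0.01, 0.01, 5.97, -1]
[-4.37, -1.62, 0.01, -0.01, 0.01, 5.97, -1]
[-4.52, -1.15, 0.01, -0.01, 0.01, 5.97, -1]
[-4.61, -0.68, 0.01, -0.01, 0.01, 5.97, -1]
[-4.66, -0.19, 0.01, -0.01, 0.01, 5.97, -1]
[-4.65, 0.29, 0.01, -0.01, 0.01, 5.97, -1]
[-4.6, 0.77, 0.01, -0.01, 0.01, 5.97, -1]
[-4.49, 1.25, 0.0, -0.01, 0.01, 5.97, -1]
[-4.34, 1.71, 0.0, -0.01, 0.01, 5.97, -1]
[-4.14, 2.15, 0.0, -0.01, 0.01, 5.97, -1]
[-3.89, 2.57, 0.0, -0.01, 0.01, 5.97, -1]
[-3.6, 2.96, 0.0, -0.01, 0.01, 5.97, -1]
[-3.27, 3.32, 0.0, -0.01, 0.01, 5.97, -1]
```

Call:
drive_tool([
  [[-3.7,-2.9,0,0,0,6,-1],[-3.9,-2.5,0,0,0,6,-1],[-4.2,-2.1,0,0,0,6,-1],[-4.4,-1.6,0,0,0,6,-1],[-4.5,-1.2,0,0,0,6,-1]],
])

```text
clock: 0.65
position: [0.2963, 0.4464, 0.1914]
ee_rot: [[-0.723, 0.691, -0.0], [0.691, 0.723, -0.0], [-0.0, -0.0, -1.0]]
wrist_force: [0.4, -0.7, 0.3]
grip_width: 1.002
```

Call:
drive_tool([
  [[-4.6,-0.7,0,0,0,6,-1],[-4.7,-0.2,0,0,0,6,-1],[-4.6,0.3,0,0,0,6,-1],[-4.6,0.8,0,0,0,6,-1],[-4.5,1.2,0,0,0,6,-1]],
])

```text
clock: 1.15
position: [0.4396, 0.2631, 0.1916]
ee_rot: [[-0.281, 0.96, -0.0], [0.96, 0.281, 0.0], [0.0, 0.0, -1.0]]
wrist_force: [0.4, 1.3, -0.1]
grip_width: 0.999
```

Call:
drive_tool([
  [[-4.3,1.7,0,0,0,6,-1],[-4.1,2.2,0,0,0,6,-1],[-3.9,2.6,0,0,0,6,-1],[-3.6,3.0,0,0,0,6,-1],[-3.3,3.3,0,0,0,6,-1]],
])

```text
clock: 1.65
position: [0.5838, 0.0803, 0.1916]
ee_rot: [[0.236, 0.972, -0.0], [0.972, -0.236, 0.0], [0.0, -0.0, -1.0]]
wrist_force: [1.1, 1.0, 0.3]
grip_width: 1.001
```

Call:
drive_tool([
  [[0,0,0,0,0,0,-1],[0,0,0,0,0,0,-1]],
])

```text
clock: 1.85
position: [0.5833, 0.0797, 0.1913]
ee_rot: [[0.236, 0.972, -0.001], [0.972, -0.236, -0.001], [-0.001, -0.001, -1.0]]
wrist_force: [-1.5, 0.3, 0.5]
grip_width: 0.996
```

```bash
python3 plan.py .585 .083 .08 -13 3
```

```text
total cm [  0.17   0.33 -11.13] rot [-0.03  0.06 -0.64] clock 1.85 F [-1.5  0.3  0.5] w 0.996
[0.12, 0.03, 3.71, -0.01, 0.02, -0.21, -1]
[0.12, 0.03, 3.71, -0.01, 0.02, -0.21, -1]
[0.12, 0.03, 3.71, -0.01, 0.02, -0.21, -1]
```

Call:
drive_tool([
  [[0.4,0.1,3.7,0,0,-0.6,-0.7],[0,0,3.7,0,0,0,-0.7],[0,0,3.7,0,0,0,-0.7],[0,0,3,0,0,0,-0.7],[0,0,3,0,0,0,-0.7]],
])

```text
clock: 2.35
position: [0.5833, 0.0884, 0.0188]
ee_rot: [[0.218, 0.976, -0.002], [0.976, -0.218, 0.002], [0.001, -0.002, -1.0]]
wrist_force: [-0.0, 0.8, -0.7]
grip_width: 0.848
```

Call:
drive_tool([
  [[0,0,0,0,0,0,0],[0,0,0,0,0,0,1],[0,0,0,0,0,0,1],[0,0,0,0,0,0,1],[0,0,0,0,0,0,1]],
], newtons=30)

```text
clock: 2.85
position: [0.5864, 0.0857, 0.0223]
ee_rot: [[0.222, 0.975, 0.003], [0.975, -0.222, 0.001], [0.002, 0.003, -1.0]]
wrist_force: [0.2, -0.2, -0.4]
grip_width: 0.002
```

Call:
drive_tool([
  [[0,0,0,0,0,0,1],[0,0,0,0,0,0,1],[0,0,-2,0,0,0,1],[0,0,-4,0,0,0,1],[0,0,-4,0,0,0,1]],
])

```text
clock: 3.35
position: [0.5839, 0.0849, 0.1209]
ee_rot: [[0.223, 0.975, -0.003], [0.975, -0.223, -0.001], [-0.002, -0.002, -1.0]]
wrist_force: [0.9, 1.2, 1.0]
grip_width: 0.001
```

```bash
python3 - <<'E'
from h import *
grab('side','s1')
a=cv2.imread('pics/s1.png')[100:280,120:360];cv2.imwrite('pics/s1c.png',cv2.convertScaleAbs(cv2.resize(a,(720,540),interpolation=cv2.INTER_CUBIC),alpha=1.5))
E
python3 plan.py .429 .369 .16 6.8 8 1
```

```text
total cm [-16.11  28.36   3.1 ] rot [  0.6   -0.22 -19.71] clock 3.4 F [2.5 0.  3.7] w -0.0
[3.01, -2.75, -0.4, 0.08, -0.03, -2.46, 1.0]
[3.12, -2.62, -0.4, 0.08, -0.03, -2.46, 1.0]
[3.23, -2.48, -0.39, 0.08, -0.03, -2.46, 1.0]
[3.34, -2.34, -0.39, 0.08, -0.03, -2.46, 1.0]
[3.43, -2.2, -0.39, 0.08, -0.03, -2.46, 1.0]
[3.52, -2.05, -0.39, 0.08, -0.03, -2.46, 1.0]
[3.61, -1.9, -0.39, 0.08, -0.03, -2.46, 1.0]
[3.69, -1.74, -0.39, 0.08, -0.03, -2.46, 1.0]
```

View pics/s1c.png

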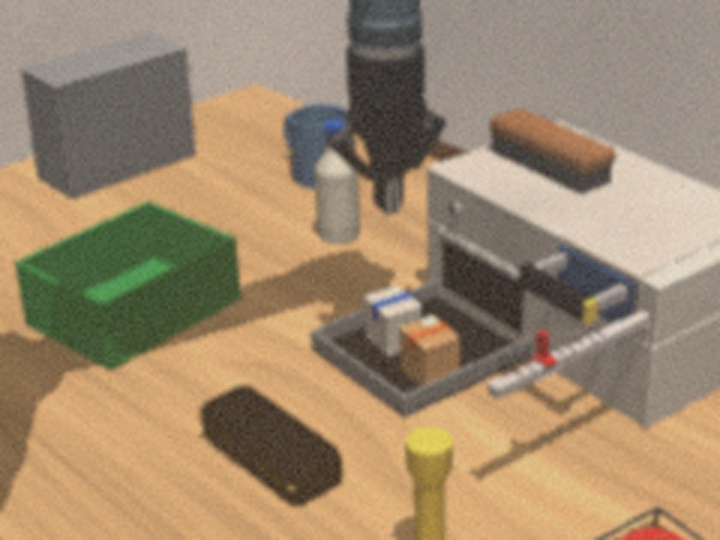

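The gripper shut fully on nothing. Both cartons still stand in the tray (white crop (392,320), brown (428,350)). I'll check the camera against the TCP and re-measure the cartons.

```bash
python3 - <<'E'
from h import *
for n in('side','top'):
    d=grab(n)
    Rm=np.array(d['rotation']);s=telemetry.get_state();F=np.diag([1,-1,-1.])
    rv=cv2.Rodrigues(F@Rm.T)[0];tv=-(F@Rm.T)@np.array(d['position'])
    for q in [s['position'],[.5854,.0832,.056],[.5696,.0112,.056]]:
        px=cv2.projectPoints(np.array([q]),rv,tv,np.array(d['camera_matrix']),np.array([d['k1'],0,0,0]))[0].ravel();print(n,np.round(q,3),np.round(px,1))
    P=cloud(d)
    if n=='side':
        im=d['pixels'];sub=P[190:235,235:280].reshape(-1,3)
        m=(sub[:,2]>.051)&(sub[:,2]<.061)&(sub[:,0]>.5)&(sub[:,0]<.65)
        q=sub[m]
        for nm,k in(('w',q[:,1]>.048),('b',q[:,1]<=.048)): print(nm,k.sum(),np.round(q[k].mean(0),4))
        g=P[150:172,240:262].reshape(-1,3);g=g[(g[:,0]<.68)&(g[:,2]>.09)];print('tip',np.round(g[np.argsort(g[:,2])[:40]].mean(0),4))
    else: cv2.imwrite('pics/t2.png',d['pixels'][:,:,::-1])
E
sed -i 's/^rect((H>45.*rim.)$//' m.py; python3 m.py | egrep 'white|brown|boxtop'
```

```text
side [0.591 0.085 0.127] [250.7 179.3]
side [0.585 0.083 0.056] [250.4 200. ]
side [0.57  0.011 0.056] [262.6 210.5]
w 138 [0.5817 0.0796 0.0571]
b 152 [0.5672 0.0095 0.0572]
tip [0.5861 0.0795 0.1821]
top [0.588 0.085 0.124] [228.3 184.5]
top [0.585 0.083 0.056] [231. 187.]
top [0.57  0.011 0.056] [255.9 191.8]
boxtop [208, 76, 131, 89, 8257] rect mm [756.6 -41.3] [342.5 229.4] 84.9 z [0.1554 0.1594 0.1632]
white [235, 182, 6, 14, 48] rect mm [580.1  63.2] [11.2 40.2] 72.8 z [0.0521 0.0553 0.0605]
brown [247, 184, 19, 17, 250] rect mm [569.7  11.3] [49.9 42. ] 78.7 z [0.0519 0.0555 0.059 ]
```

```bash
python3 - <<'E'
from h import *
for i in range(3):
    d=grab('side');s=telemetry.get_state();print(np.round(s['position'],4),np.round(s['wrist_force'],1),np.round(s['q'],2))
P=cloud(d)
for v in range(150,176):
    r=P[v,246:260];r=r[(r[:,0]<.63)&(r[:,1]>.03)&(r[:,2]>.09)]
    if len(r): print(v,len(r),np.round(np.median(r,0),3))
E
```

```text
[0.5847 0.0854 0.1205] [ 0.2 -0.1 -0.2] [-40.9   22.59  35.02 104.97 -15.24  57.17 -12.44]
[0.5839 0.0853 0.1196] [-0.3  0.9 -0.3] [-40.89  22.65  35.   105.03 -15.24  57.18 -12.44]
[0.5835 0.0852 0.1191] [ 0.4 -0.6  0.5] [-40.89  22.68  34.99 105.05 -15.24  57.17 -12.44]
150 14 [0.587 0.073 0.231]
151 14 [0.588 0.071 0.228]
152 14 [0.588 0.072 0.224]
153 14 [0.592 0.073 0.219]
154 14 [0.589 0.075 0.217]
155 14 [0.588 0.075 0.213]
156 12 [0.587 0.076 0.211]
157 9 [0.58  0.074 0.21 ]
158 9 [0.579 0.073 0.207]
159 8 [0.581 0.076 0.202]
160 8 [0.579 0.078 0.199]
161 8 [0.579 0.078 0.196]
162 8 [0.58  0.078 0.192]
163 8 [0.579 0.078 0.188]
164 8 [0.58  0.078 0.185]
165 8 [0.579 0.078 0.182]
166 8 [0.579 0.078 0.179]
167 8 [0.58  0.077 0.176]
168 8 [0.58  0.078 0.172]
169 7 [0.578 0.079 0.169]
170 6 [0.579 0.076 0.165]
171 2 [0.574 0.076 0.165]
```

The fingertips are seen at z≈0.164 while the state reports a TCP z of 0.119. The real tip is therefore about 45 mm above the reported TCP, and it closed above the carton. Lateral agreement is fine. I'll use true tip z = reported + 0.045 and check it again lower down.

Call:
drive_tool([
  [[-0.3,0,0,0,0,0,-0.7],[0,0,0,0,0,0,-0.7],[0,0,0,0,0,0,-0.7],[0,0,3,0,0,0,-0.7],[0,0,3,0,0,0,-0.7]],
])

```text
clock: 4.2
position: [0.5859, 0.0827, 0.061]
ee_rot: [[0.222, 0.975, 0.003], [0.975, -0.222, 0.001], [0.002, 0.003, -1.0]]
wrist_force: [-0.5, 0.1, -0.4]
grip_width: 0.839
```

```bash
python3 - <<'E'
from h import *
d=grab('side','s2');s=telemetry.get_state();print(np.round(s['position'],4),s['grip_width'])
a=cv2.imread('pics/s2.png')[140:240,200:330];cv2.imwrite('pics/s2c.png',cv2.convertScaleAbs(cv2.resize(a,(650,500),interpolation=cv2.INTER_CUBIC),alpha=1.6))
E
```

```text
[0.5804 0.0821 0.055 ] 0.8552246890970955
```

View pics/s2c.png

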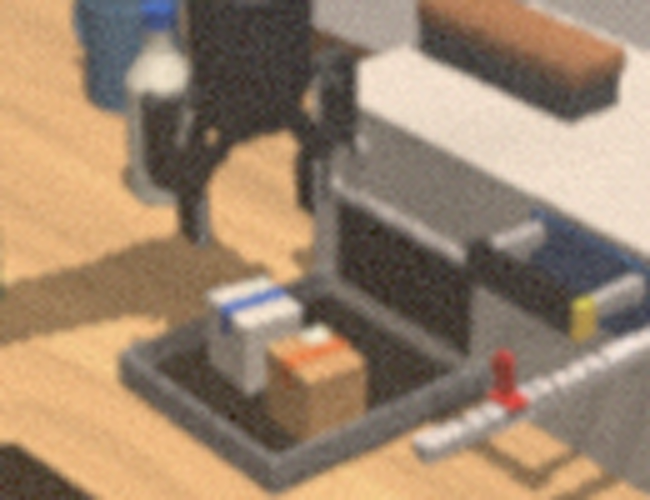

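The open fingers straddle the white carton from above: tips at crop (195,240) and (310,205), carton top at (255,300). The height offset is confirmed, so I continue down.

Call:
drive_tool([
  [[0,0.1,2.5,0,0,0,-0.7],[0,0,2.5,0,0,0,-0.7],[0,0,1.5,0,0,0,-0.7],[0,0,1.2,0,0,0,-0.7],[0,0,0,0,0,0,-0.7]],
])

```text
clock: 4.75
position: [0.5841, 0.082, -0.0177]
ee_rot: [[0.222, 0.975, -0.003], [0.975, -0.222, -0.001], [-0.001, -0.003, -1.0]]
wrist_force: [-0.3, -0.1, -0.6]
grip_width: 0.846
```

Call:
drive_tool([
  [[0,0,0,0,0,0,1],[0,0,0,0,0,0,1],[0,0,0,0,0,0,1],[0,0,0,0,0,0,1],[0,0,0,0,0,0,1]],
])

```text
clock: 5.25
position: [0.5867, 0.0823, -0.015]
ee_rot: [[0.222, 0.975, 0.002], [0.975, -0.222, 0.001], [0.001, 0.002, -1.0]]
wrist_force: [0.2, 0.6, 6.5]
grip_width: 0.484
```

Call:
drive_tool([
  [[0,0,0,0,0,0,1],[0,0,-2,0,0,0,1],[0,0,-3,0,0,0,1],[0,0,-4,0,0,0,1],[0,0,-4,0,0,0,1]],
])

```text
clock: 5.75
position: [0.5839, 0.0819, 0.1138]
ee_rot: [[0.222, 0.975, -0.003], [0.975, -0.222, -0.001], [-0.001, -0.002, -1.0]]
wrist_force: [1.0, 0.0, -1.1]
grip_width: 0.484
```

```bash
sed -i 's/^E$//' plan.py; python3 m.py|grep tote; python3 plan.py .429 .369 .12 6.8 8 1
```

```text
tote all [116, 210, 61, 70, 3435] rect mm [425.2 335.6] [184.3 151. ] 6.7 z [0.0006 0.0059 0.0776]
total cm [-16.1   28.66  -0.16] rot [  0.57  -0.21 -19.7 ] clock 5.8 F [ 1.4 -0.9  1.4] w 0.489
[3.04, -2.76, 0.01, 0.07, -0.03, -2.46, 1.0]
[3.16, -2.63, 0.01, 0.07, -0.03, -2.46, 1.0]
[3.27, -2.49, 0.02, 0.07, -0.03, -2.46, 1.0]
[3.37, -2.35, 0.02, 0.07, -0.03, -2.46, 1.0]
[3.47, -2.2, 0.02, 0.07, -0.03, -2.46, 1.0]
[3.56, -2.05, 0.02, 0.07, -0.03, -2.46, 1.0]
[3.65, -1.89, 0.02, 0.07, -0.03, -2.46, 1.0]
[3.72, -1.74, 0.02, 0.07, -0.03, -2.46, 1.0]
```

Call:
drive_tool([
  [[3.0,-2.9,0,0,0,-2.5,1],[3.2,-2.7,0,0,0,-2.5,1],[3.3,-2.6,0,0,0,-2.5,1],[3.4,-2.4,0,0,0,-2.5,1],[3.5,-2.3,0,0,0,-2.5,1]],
])

```text
clock: 6.3
position: [0.4782, 0.2636, 0.1132]
ee_rot: [[0.005, 1.0, -0.001], [1.0, -0.005, -0.0], [-0.0, -0.001, -1.0]]
wrist_force: [0.1, 0.8, -1.6]
grip_width: 0.484
```

Call:
drive_tool([
  [[3.5,-2.1,0,0,0,-2.4,1],[3.6,-2.0,0,0,0,-2.4,1],[3.7,-1.8,0,0,0,-2.4,1],[0,0,0,0,0,0,1],[0,0,0,0,0,0,1]],
])

```text
clock: 6.8
position: [0.4153, 0.3694, 0.1129]
ee_rot: [[-0.123, 0.992, -0.001], [0.992, 0.123, -0.001], [-0.001, -0.001, -1.0]]
wrist_force: [0.2, -1.0, -1.0]
grip_width: 0.48
```

```bash
python3 plan.py .421 .368 -.02 6.8 4 1; python3 - <<'E'
from h import *
d=grab('side','s3')
a=cv2.imread('pics/s3.png')[110:230,90:260];cv2.imwrite('pics/s3c.png',cv2.convertScaleAbs(cv2.resize(a,(680,480),interpolation=cv2.INTER_CUBIC),alpha=1.6))
E
```

```text
total cm [  0.57  -0.14 -13.29] rot [-0.06  0.05  0.27] clock 6.8 F [ 0.2 -1.  -1. ] w 0.48
[-0.05, 0.14, 3.32, -0.01, 0.01, 0.07, 1.0]
[-0.05, 0.14, 3.32, -0.01, 0.01, 0.07, 1.0]
[-0.05, 0.14, 3.32, -0.01, 0.01, 0.07, 1.0]
[-0.05, 0.14, 3.32, -0.01, 0.01, 0.07, 1.0]
```

View pics/s3c.png

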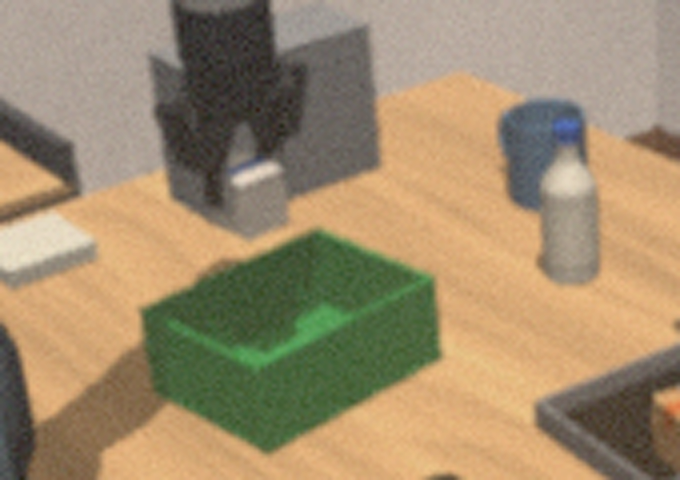

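The white carton is held upright at crop (258,195), above the tote.

Call:
drive_tool([
  [[-0.2,0.5,3.5,0,0,0,1],[0,0,3.5,0,0,0,1],[0,0,3,0,0,0,1],[0,0,2,0,0,0,1],[0,0,0.9,0,0,0,1]],
])

```text
clock: 7.35
position: [0.4213, 0.3625, -0.0165]
ee_rot: [[-0.116, 0.993, -0.005], [0.993, 0.116, -0.006], [-0.006, -0.006, -1.0]]
wrist_force: [-15.2, -11.4, 54.3]
grip_width: 0.483
```

Call:
drive_tool([
  [[0,0,0.3,0,0,0,1],[0,0,0,0,0,0,1]],
])

```text
clock: 7.55
position: [0.4214, 0.3626, -0.0163]
ee_rot: [[-0.115, 0.993, -0.006], [0.993, 0.115, -0.005], [-0.004, -0.007, -1.0]]
wrist_force: [-6.8, -7.5, 17.0]
grip_width: 0.484
```

Call:
drive_tool([
  [[0,0,-0.3,0,0,0,1],[0,0,0,0,0,0,-0.5],[0,0,0,0,0,0,-0.5],[0,0,0,0,0,0,-0.5],[0,0,-2,0,0,0,-0.5]],
])

```text
clock: 8.05
position: [0.42, 0.3652, 0.0024]
ee_rot: [[-0.12, 0.993, -0.004], [0.993, 0.12, -0.005], [-0.004, -0.004, -1.0]]
wrist_force: [0.2, -0.6, 0.8]
grip_width: 0.749
```

Call:
drive_tool([
  [[0,0,-4,0,0,0,-0.5],[0,0,-4,0,0,0,-0.7],[0,0,-4,0,0,0,-0.7],[0,0,0,0,0,0,-0.7]],
])

```text
clock: 8.45
position: [0.4265, 0.3708, 0.1311]
ee_rot: [[-0.119, 0.993, 0.009], [0.993, 0.119, 0.01], [0.009, 0.01, -1.0]]
wrist_force: [0.3, 0.7, 0.6]
grip_width: 0.846
```

```bash
cat > tot.py <<'E'
from h import *
d=grab('side',None);P=cloud(d);im=d['pixels'];hsv=cv2.cvtColor(im,cv2.COLOR_RGB2HSV)
t=grab('top','t3')
for n,d in(('top',t),('side',d)):
    P=cloud(d);h=cv2.cvtColor(d['pixels'],cv2.COLOR_RGB2HSV)
    m=(P[...,0]>.33)&(P[...,0]<.52)&(P[...,1]>.26)&(P[...,1]<.42)&(P[...,2]>.045)&(P[...,2]<.068)&~((h[...,0]>40)&(h[...,0]<90)&(h[...,1]>90))
    n_,l,st,_=cv2.connectedComponentsWithStats(m.astype(np.uint8))
    for k in range(1,n_):
        if st[k,4]>25:
            q=P[l==k];r=cv2.minAreaRect((q[:,:2]*1000).astype(np.float32));print(n,st[k].tolist(),np.round(r[0]),np.round(r[1]),round(r[2],1),'z',np.round(np.median(q[:,2]),4),d['pixels'][l==k].mean(0).round())
E
python3 tot.py; python3 m.py|egrep 'tote|brown'; python3 plan.py .569 .0105 .12 -11.5 8
```

```text
top [127, 237, 20, 17, 261] [423. 365.] [43. 53.] 6.3 z 0.0541 [102. 112. 113.]
side [147, 179, 21, 15, 176] [425. 375.] [79. 50.] 85.7 z 0.0555 [95. 95. 89.]
brown [247, 184, 19, 17, 251] rect mm [569.6  11.2] [49.9 41.8] 79.5 z [0.0518 0.0558 0.0603]
tote all [116, 210, 61, 70, 2904] rect mm [424.9 335.3] [184.6 151.1] 7.3 z [0.0006 0.0059 0.0779]
total cm [ 14.73 -35.65  -0.43] rot [-3.000e-02  1.000e-02  1.836e+01] clock 8.6 F [ 0.6 -0.   0.2] w 0.849
[-4.64, 1.3, 0.05, -0.0, 0.0, 2.29, -1]
[-4.59, 1.48, 0.05, -0.0, 0.0, 2.29, -1]
[-4.53, 1.66, 0.05, -0.0, 0.0, 2.29, -1]
[-4.46, 1.84, 0.05, -0.0, 0.0, 2.29, -1]
[-4.38, 2.02, 0.05, -0.0, 0.0, 2.29, -1]
[-4.29, 2.19, 0.05, -0.0, 0.0, 2.29, -1]
[-4.2, 2.36, 0.05, -0.0, 0.0, 2.29, -1]
[-4.1, 2.53, 0.05, -0.0, 0.0, 2.29, -1]
```

White stands upright in the tote at (0.423, 0.365) with its top at z 0.054. The tote hasn't moved. Next is the brown carton.

Call:
drive_tool([
  [[-4.6,1.3,0,0,0,2.3,-0.7],[-4.6,1.5,0,0,0,2.3,-0.7],[-4.5,1.7,0,0,0,2.3,-0.7],[-4.5,1.8,0,0,0,2.3,-0.7],[-4.4,2.0,0,0,0,2.3,-0.7]],
])

```text
clock: 9.1
position: [0.5127, 0.1419, 0.1226]
ee_rot: [[0.082, 0.997, -0.003], [0.997, -0.082, -0.002], [-0.002, -0.003, -1.0]]
wrist_force: [0.7, -0.3, -0.4]
grip_width: 0.848
```

Call:
drive_tool([
  [[-4.3,2.2,0,0,0,2.3,-0.7],[-4.2,2.4,0,0,0,2.3,-0.7],[-4.1,2.5,0,0,0,2.3,-0.7],[0,0,0,0,0,0,-0.7],[0,0,0,0,0,0,-0.7]],
])

```text
clock: 9.6
position: [0.5678, 0.0081, 0.1227]
ee_rot: [[0.204, 0.979, -0.004], [0.979, -0.205, -0.002], [-0.002, -0.003, -1.0]]
wrist_force: [-0.1, 0.4, 0.1]
grip_width: 0.847
```

```bash
python3 plan.py .569 .0105 -.018 -11.5 5
```

```text
total cm [  0.12   0.24 -14.07] rot [-0.19  0.13 -0.3 ] clock 9.6 F [-0.1  0.4  0.1] w 0.847
[0.06, 0.02, 2.81, -0.04, 0.03, -0.06, -1]
[0.06, 0.02, 2.81, -0.04, 0.03, -0.06, -1]
[0.06, 0.02, 2.81, -0.04, 0.03, -0.06, -1]
[0.05, 0.02, 2.81, -0.04, 0.03, -0.06, -1]
[0.05, 0.02, 2.81, -0.04, 0.03, -0.06, -1]
```

Call:
drive_tool([
  [[0.3,0.1,3.5,0,0,0,-0.7],[0,0,3.5,0,0,0,-0.7],[0,0,3,0,0,0,-0.7],[0,0,2.3,0,0,0,-0.7],[0,0,1.5,0,0,0,-0.7]],
])

```text
clock: 10.1
position: [0.5674, 0.0161, -0.0168]
ee_rot: [[0.196, 0.981, -0.006], [0.981, -0.196, 0.001], [-0.001, -0.006, -1.0]]
wrist_force: [-0.8, 0.4, -0.6]
grip_width: 0.845
```

Call:
drive_tool([
  [[0,0,0,0,0,0,-0.7],[0,0,0,0,0,0,1],[0,0,0,0,0,0,1],[0,0,0,0,0,0,1],[0,0,0,0,0,0,1]],
])

```text
clock: 10.6
position: [0.5723, 0.0134, -0.0119]
ee_rot: [[0.2, 0.98, 0.003], [0.98, -0.2, 0.001], [0.001, 0.003, -1.0]]
wrist_force: [-0.3, 0.4, 4.4]
grip_width: 0.485
```

Call:
drive_tool([
  [[0,0,0,0,0,0,1],[0,0,-2,0,0,0,1],[0,0,-3,0,0,0,1],[0,0,-4,0,0,0,1],[0,0,-4,0,0,0,1]],
])

```text
clock: 11.1
position: [0.5694, 0.0129, 0.117]
ee_rot: [[0.201, 0.98, -0.002], [0.98, -0.201, -0.001], [-0.001, -0.002, -1.0]]
wrist_force: [2.0, 0.3, -1.5]
grip_width: 0.484
```

```bash
python3 plan.py .429 .3 .125 7 8 1
```

```text
total cm [-14.04  28.71   0.8 ] rot [ -0.14   0.05 -18.57] clock 11.1 F [ 2.   0.3 -1.5] w 0.484
[3.16, -2.44, -0.1, -0.02, 0.01, -2.32, 1.0]
[3.26, -2.31, -0.1, -0.02, 0.01, -2.32, 1.0]
[3.35, -2.18, -0.1, -0.02, 0.01, -2.32, 1.0]
[3.44, -2.04, -0.1, -0.02, 0.01, -2.32, 1.0]
[3.52, -1.9, -0.1, -0.02, 0.01, -2.32, 1.0]
[3.59, -1.75, -0.1, -0.02, 0.01, -2.32, 1.0]
[3.66, -1.61, -0.1, -0.02, 0.01, -2.32, 1.0]
[3.72, -1.46, -0.1, -0.02, 0.01, -2.32, 1.0]
```

Call:
drive_tool([
  [[3.2,-2.4,0,0,0,-2.3,1],[3.3,-2.3,0,0,0,-2.3,1],[3.3,-2.2,0,0,0,-2.3,1],[3.4,-2.0,0,0,0,-2.3,1],[3.5,-1.9,0,0,0,-2.3,1]],
])

```text
clock: 11.6
position: [0.4823, 0.1931, 0.1164]
ee_rot: [[-0.0, 1.0, -0.001], [1.0, 0.0, -0.0], [-0.0, -0.001, -1.0]]
wrist_force: [0.3, 0.0, -1.8]
grip_width: 0.487
```

Call:
drive_tool([
  [[3.6,-1.8,0,0,0,-2.3,1],[3.6,-1.6,0,0,0,-2.3,1],[3.7,-1.4,0,0,0,-2.4,1],[0,0,0,0,0,0,1],[0,0,0,0,0,0,1]],
])

```text
clock: 12.1
position: [0.4303, 0.3002, 0.1162]
ee_rot: [[-0.124, 0.992, -0.001], [0.992, 0.124, -0.001], [-0.001, -0.001, -1.0]]
wrist_force: [0.2, 0.2, -0.2]
grip_width: 0.484
```

```bash
python3 plan.py .429 .3 -.01 7 5 1
```

```text
total cm [ -0.13  -0.02 -12.62] rot [-0.05  0.05  0.13] clock 12.1 F [ 0.2  0.2 -0.2] w 0.484
[0.0, -0.02, 2.52, -0.01, 0.01, 0.03, 1.0]
[0.0, -0.02, 2.52, -0.01, 0.01, 0.03, 1.0]
[0.0, -0.02, 2.52, -0.01, 0.01, 0.03, 1.0]
[0.0, -0.02, 2.52, -0.01, 0.01, 0.03, 1.0]
[-0.0, -0.03, 2.52, -0.01, 0.01, 0.03, 1.0]
```

Call:
drive_tool([
  [[0,0,3.5,0,0,0,1],[0,0,3.5,0,0,0,1],[0,0,2.5,0,0,0,1],[0,0,1.5,0,0,0,1],[0,0,0.8,0,0,0,1]],
])

```text
clock: 12.6
position: [0.4314, 0.2972, -0.0027]
ee_rot: [[-0.119, 0.993, -0.001], [0.993, 0.119, -0.003], [-0.002, -0.002, -1.0]]
wrist_force: [-0.3, -0.2, -0.0]
grip_width: 0.485
```

Call:
drive_tool([
  [[0,0,0.3,0,0,0,1],[0,0,0.3,0,0,0,1],[0,0,0.1,0,0,0,1],[0,0,0,0,0,0,1]],
])

```text
clock: 13.0
position: [0.4321, 0.3, -0.0076]
ee_rot: [[-0.121, 0.993, 0.001], [0.993, 0.121, 0.001], [0.001, 0.001, -1.0]]
wrist_force: [-0.2, 0.5, -1.0]
grip_width: 0.482
```

Call:
drive_tool([
  [[0,0,0.2,0,0,0,1],[0,0,0.2,0,0,0,1],[0,0,0,0,0,0,1]],
])

```text
clock: 13.3
position: [0.4312, 0.2994, -0.0125]
ee_rot: [[-0.121, 0.993, -0.0], [0.993, 0.121, -0.0], [-0.0, -0.0, -1.0]]
wrist_force: [-0.3, -0.0, -1.7]
grip_width: 0.487
```

Call:
drive_tool([
  [[0,0,0.2,0,0,0,1],[0,0,0,0,0,0,1]],
])

```text
clock: 13.5
position: [0.4314, 0.2996, -0.0129]
ee_rot: [[-0.121, 0.993, -0.002], [0.993, 0.121, 0.0], [0.001, -0.001, -1.0]]
wrist_force: [-3.9, -2.6, 10.5]
grip_width: 0.484
```

Call:
drive_tool([
  [[0,0,0,0,0,0,-0.5],[0,0,0,0,0,0,-0.5],[0,0,0,0,0,0,-0.5],[0,0,-2,0,0,0,-0.5],[0,0,-4,0,0,0,-0.5]],
])

```text
clock: 14.0
position: [0.4285, 0.2972, 0.0432]
ee_rot: [[-0.121, 0.993, -0.006], [0.993, 0.121, -0.006], [-0.005, -0.006, -1.0]]
wrist_force: [0.9, 1.1, 0.0]
grip_width: 0.755
```

Call:
drive_tool([
  [[0,0,-4,0,0,0,-0.5],[0,0,-4,0,0,0,-0.5],[0,0,-4,0,0,0,-0.5],[0,0,-2,0,0,0,-0.5],[0,0,0,0,0,0,-0.5]],
])

```text
clock: 14.5
position: [0.434, 0.3013, 0.1894]
ee_rot: [[-0.121, 0.993, 0.005], [0.993, 0.121, 0.006], [0.005, 0.006, -1.0]]
wrist_force: [-0.4, 0.9, -0.7]
grip_width: 0.752
```

```bash
python3 tot.py; python3 - <<'E'
from h import *
d=grab('side','s4')
a=cv2.imread('pics/s4.png')[150:230,110:220];cv2.imwrite('pics/s4c.png',cv2.convertScaleAbs(cv2.resize(a,(550,400),interpolation=cv2.INTER_CUBIC),alpha=1.6))
# box frame
d=grab('top');P=cloud(d);im=d['pixels'];h=cv2.cvtColor(im,cv2.COLOR_RGB2HSV).astype(int)
X,Y,Z=P[...,0],P[...,1],P[...,2]
m=(Z>.15)&(Z<.167)&(X>.6)&(X<.9)&(Y<.17)&(Y>-.26)
bar=m&(X<.645)
yb=(h[...,0]>20)&(h[...,0]<36)&(h[...,1]>110)&(Z>.1)&(X>.55)&(X<.66)&(Y<-.12)&(Y>-.2)
print('yellow end',np.round(np.nanmean(P[yb],0),4),yb.sum())
# front top edge of box per image column -> line
pts=[]
for u in range(216,282):
    c=P[60:190,u];k=(c[:,2]>.152)&(c[:,2]<.167);q=c[k]
    if len(q): pts.append(q[np.argmin(q[:,0])][:2])
pts=np.array(pts);l=cv2.fitLine(pts.astype(np.float32),cv2.DIST_HUBER,0,.001,.001).ravel();print('front line',l,'yaw',np.degrees(np.arctan2(-l[0],l[1])) if l[1]>0 else np.degrees(np.arctan2(l[0],-l[1])))
for n in('top','side'):
    d=grab(n);P=cloud(d);h=cv2.cvtColor(d['pixels'],cv2.COLOR_RGB2HSV).astype(int)
    r=((h[...,0]<8)|(h[...,0]>172))&(h[...,1]>120)&(P[...,0]>.45)&(P[...,0]<.62)&(P[...,1]<-.13)&(P[...,1]>-.21)&(P[...,2]>.1)
    q=P[r];print(n,'red n',len(q),'mean',np.round(q.mean(0),4),'top',np.round(q[q[:,2]>np.percentile(q[:,2],70)].mean(0),4), np.argwhere(r).min(0),np.argwhere(r).max(0))
    y=(h[...,0]>18)&(h[...,0]<36)&(h[...,1]>110)&(P[...,0]>.55)&(P[...,0]<.66)&(P[...,1]<-.12)&(P[...,1]>-.2)&(P[...,2]>.12)
    q=P[y];print(n,'yel',len(q),np.round(q.mean(0),4))
    b=(h[...,2]<75)&(P[...,2]>.146)&(P[...,2]<.158)&(P[...,0]>.57)&(P[...,0]<.64)&(P[...,1]<-.06)&(P[...,1]>-.18)
    b[:, :]&=True
    q=P[b];rr=cv2.minAreaRect((q[:,:2]*1000).astype(np.float32));print(n,'bar',len(q),rr)
E
```

```text
top [151, 234, 17, 16, 234] [432. 297.] [43. 48.] 6.6 z 0.0547 [122.  97.  64.]
top [139, 237, 8, 15, 73] [426. 346.] [42. 15.] 11.8 z 0.0541 [103. 103.  95.]
side [147, 174, 27, 22, 239] [431. 368.] [135.  74.] 68.4 z 0.056 [81. 79. 68.]
side [135, 184, 9, 7, 26] [373. 401.] [37. 10.] 10.3 z 0.0569 [44. 55. 37.]
yellow end [ 0.6032 -0.1646  0.1525] 12
front line [0.09115608 0.9958366  0.6775671  0.02650925] yaw -5.2301188
top red n 24 mean [ 0.5291 -0.1777  0.1399] top [ 0.5295 -0.1746  0.1547] [202 323] [205 328]
top yel 12 [ 0.6034 -0.1649  0.1505]
top bar 157 ((608.6652221679688, -118.111572265625), (86.52391815185547, 13.864127159118652), 86.93790435791016)
side red n 51 mean [ 0.53   -0.176   0.1409] top [ 0.5293 -0.1743  0.1526] [203 298] [221 310]
side yel 34 [ 0.6027 -0.1656  0.1447]
side bar 126 ((606.5592651367188, -118.11585998535156), (89.79902648925781, 15.999384880065918), 86.30207824707031)
```

View pics/s4c.png

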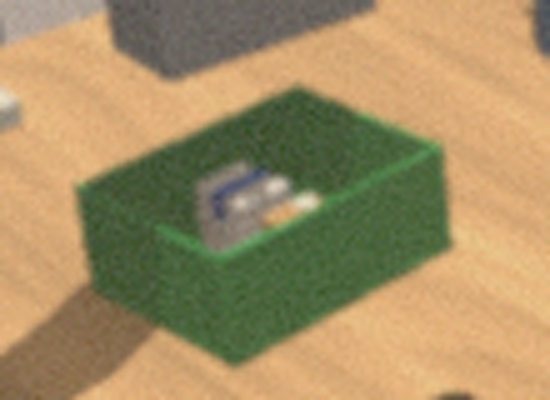

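Both cartons stand upright side by side in the tote, with tops at z≈0.054: white at crop (245,190), brown at (290,210). From box yaw ≈ -5°, bar ≈ (0.608, -0.118) and pointer own-x about 73 mm before the bar, I now approach the bar.

```bash
python3 plan.py .608 -.118 .19 -5 10
```

```text
total cm [ 17.78 -41.65   0.63] rot [-0.15  0.17 11.96] clock 14.8 F [-1.1 -0.2 -0.7] w 0.749
[-4.35, 1.26, -0.06, -0.02, 0.02, 1.2, -1]
[-4.32, 1.35, -0.06, -0.02, 0.02, 1.2, -1]
[-4.29, 1.44, -0.06, -0.02, 0.02, 1.2, -1]
[-4.26, 1.53, -0.06, -0.02, 0.02, 1.2, -1]
[-4.23, 1.62, -0.06, -0.02, 0.02, 1.2, -1]
[-4.19, 1.71, -0.06, -0.02, 0.02, 1.2, -1]
[-4.16, 1.79, -0.06, -0.02, 0.02, 1.2, -1]
[-4.12, 1.88, -0.06, -0.02, 0.02, 1.2, -1]
[-4.08, 1.97, -0.06, -0.02, 0.02, 1.2, -1]
[-4.04, 2.05, -0.06, -0.02, 0.02, 1.2, -1]
```

Call:
drive_tool([
  [[-4.4,1.3,-0.1,0,0,1.2,-0.3],[-4.3,1.4,-0.1,0,0,1.2,-0.3],[-4.3,1.4,-0.1,0,0,1.2,-0.3],[-4.3,1.5,-0.1,0,0,1.2,-0.3],[-4.2,1.6,0,0,0,1.2,-0.3]],
])

```text
clock: 15.3
position: [0.5201, 0.0888, 0.1887]
ee_rot: [[-0.016, 1.0, -0.001], [1.0, 0.016, -0.001], [-0.001, -0.002, -1.0]]
wrist_force: [0.6, -0.0, -0.0]
grip_width: 0.648
```

Call:
drive_tool([
  [[-4.2,1.7,0,0,0,1.2,-0.3],[-4.2,1.8,0,0,0,1.2,-0.3],[-4.1,1.9,0,0,0,1.2,-0.3],[-4.1,2.0,0,0,0,1.2,-0.3],[-4.0,2.1,0,0,0,1.2,-0.3]],
])

```text
clock: 15.8
position: [0.6099, -0.1191, 0.1881]
ee_rot: [[0.089, 0.996, -0.002], [0.996, -0.089, -0.0], [-0.0, -0.002, -1.0]]
wrist_force: [0.1, 0.4, 0.1]
grip_width: 0.65
```

Call:
drive_tool([
  [[0,0,0,0,0,0,-0.3],[0,0,3,0,0,0,-0.3],[0,0,0,0,0,0,-0.3],[0,0,0,0,0,0,-0.3]],
])

```text
clock: 16.2
position: [0.6088, -0.1166, 0.1581]
ee_rot: [[0.087, 0.996, -0.004], [0.996, -0.087, 0.0], [-0.0, -0.004, -1.0]]
wrist_force: [0.8, -0.6, 0.2]
grip_width: 0.651
```

```bash
python3 plan.py .608 -.118 .08 -5 4; python3 - <<'E'
from h import *
d=grab('side','s5')
a=cv2.imread('pics/s5.png')[120:240,230:390];cv2.imwrite('pics/s5c.png',cv2.convertScaleAbs(cv2.resize(a,(640,480),interpolation=cv2.INTER_CUBIC),alpha=1.6))
E
```

```text
total cm [-0.08 -0.14 -7.81] rot [-0.23  0.01 -0.  ] clock 16.2 F [ 0.8 -0.6  0.2] w 0.651
[-0.04, -0.01, 1.95, -0.06, 0.0, -0.0, -1]
[-0.04, -0.01, 1.95, -0.06, 0.0, -0.0, -1]
[-0.04, -0.01, 1.95, -0.06, 0.0, -0.0, -1]
[-0.04, -0.01, 1.95, -0.06, 0.0, -0.0, -1]
```

View pics/s5c.png

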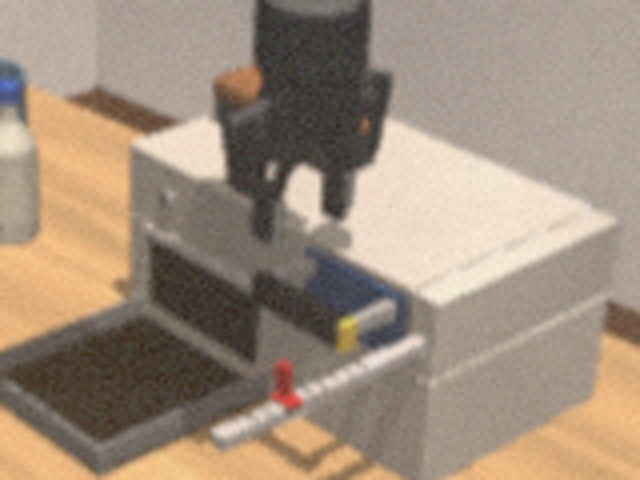

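The open fingers (crop (262,235) and (338,215)) straddle the bar line from above, ready to lower.

Call:
drive_tool([
  [[-0.1,0,2,0,0,0,-0.2],[0,0,2,0,0,0,-0.2],[0,0,1.8,0,0,0,-0.2],[0,0,1,0,0,0,-0.2],[0,0,0.8,0,0,0,-0.2]],
])

```text
clock: 16.75
position: [0.6106, -0.1181, 0.0839]
ee_rot: [[0.087, 0.996, 0.001], [0.996, -0.087, 0.0], [0.0, 0.001, -1.0]]
wrist_force: [0.6, 0.8, 0.3]
grip_width: 0.599
```

Call:
drive_tool([
  [[0,0,0,0,0,0,-0.2],[0,0,0,0,0,0,1],[0,0,0,0,0,0,1],[0,0,0,0,0,0,1],[0,0,0,0,0,0,1]],
], newtons=60)

```text
clock: 17.25
position: [0.6082, -0.1186, 0.0848]
ee_rot: [[0.088, 0.996, -0.004], [0.996, -0.088, 0.002], [0.002, -0.004, -1.0]]
wrist_force: [-5.4, 0.4, 6.5]
grip_width: 0.151
```

Call:
drive_tool([
  [[0,0,0,0,0,0,1],[0,0,0,0,0,0,1]],
])

```text
clock: 17.45
position: [0.6082, -0.1186, 0.0848]
ee_rot: [[0.088, 0.996, -0.004], [0.996, -0.088, 0.002], [0.002, -0.004, -1.0]]
wrist_force: [-5.8, 1.6, 6.6]
grip_width: 0.15
```

The bar is gripped. Now I pull along tool -y.

Call:
drive_tool([
  [[0,-0.6,0,0,0,0,1],[0,-1,0,0,0,0,1],[0,-1,0,0,0,0,1],[0,-1,0,0,0,0,1],[0,-1,0,0,0,0,1]],
])

```text
clock: 17.95
position: [0.5662, -0.115, 0.0848]
ee_rot: [[0.088, 0.996, 0.005], [0.996, -0.088, -0.001], [-0.001, 0.006, -1.0]]
wrist_force: [6.7, -1.4, -2.1]
grip_width: 0.151
```

Call:
drive_tool([
  [[0,-1,0,0,0,0,1],[0,-0.6,0,0,0,0,1],[0,-0.3,0,0,0,0,1],[0,0,0,0,0,0,1],[0,0,0,0,0,0,1]],
])

```text
clock: 18.45
position: [0.5476, -0.1134, 0.0848]
ee_rot: [[0.088, 0.996, 0.006], [0.996, -0.088, -0.001], [-0.001, 0.006, -1.0]]
wrist_force: [6.1, -1.8, -2.0]
grip_width: 0.154
```

```bash
cat > chk.py <<'E'
import sys; from h import *
c=np.radians(-5.1);u=np.array([np.cos(c),np.sin(c)])
for n in('top','side'):
    d=grab(n,n+sys.argv[1]);P=cloud(d);h=cv2.cvtColor(d['pixels'],cv2.COLOR_RGB2HSV).astype(int)
    b=(P[...,0]>.45)&(P[...,0]<.66)&(P[...,1]<-.12)&(P[...,1]>-.21)&(P[...,2]>.118)
    r=((h[...,0]<8)|(h[...,0]>172))&(h[...,1]>120)&b
    y=(h[...,0]>18)&(h[...,0]<36)&(h[...,1]>110)&b
    for k,m in(('red',r),('yel',y)):
        q=P[m]
        if len(q): print(n,k,len(q),np.round(q.mean(0),4),'own x',round(float((q[:,:2]@u).mean()),4),'px',np.argwhere(m)[:,::-1].mean(0).round(1))
s=telemetry.get_state();print(np.round(s['position'],4),'tcp own x',round(float(np.array(s['position'])[:2]@u),4),np.round(s['wrist_force'],1),round(s['grip_width'],3),s['clock'])
E
python3 chk.py 6; python3 - <<'E'
import cv2
f=lambda n,y,x:cv2.resize(cv2.imread(f'pics/{n}6.png')[y:y+60,x:x+80],(560,420)[::1] if 0 else (400,300),interpolation=cv2.INTER_CUBIC)
cv2.imwrite('pics/c6.png',cv2.convertScaleAbs(cv2.hconcat([f('top',170,270),f('side',180,270)]),alpha=1.6))
E
```

```text
side red 49 [ 0.5286 -0.1764  0.1403] own x 0.5422 px [300.8 216.2]
side yel 14 [ 0.5425 -0.1601  0.1523] own x 0.5545 px [299.9 208.1]
[ 0.5477 -0.1134  0.0848] tcp own x 0.5556 [ 6.2 -1.1 -2.2] 0.149 18.55
```

View pics/c6.png

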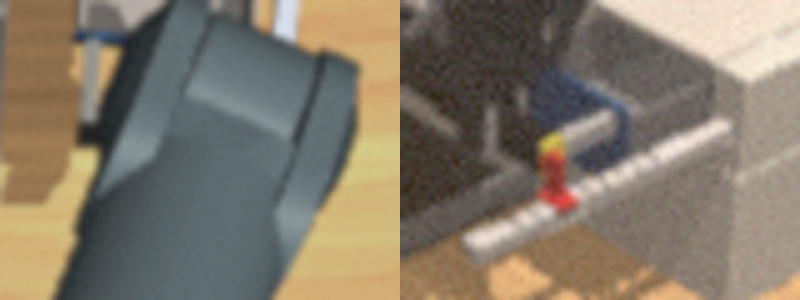

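The slide is about 61 mm out by both the TCP and the yellow end. In the side view the yellow end (crop (553,145)) is just behind the red pointer post (555,175). About 12 mm remain.

Call:
drive_tool([
  [[0,-0.4,0,0,0,0,1],[0,-0.4,0,0,0,0,1],[0,-0.3,0,0,0,0,1],[0,-0.1,0,0,0,0,1],[0,0,0,0,0,0,1]],
])

```text
clock: 19.05
position: [0.5361, -0.1124, 0.0848]
ee_rot: [[0.088, 0.996, 0.007], [0.996, -0.088, -0.001], [-0.001, 0.007, -1.0]]
wrist_force: [7.3, -1.4, -2.3]
grip_width: 0.155
```

```bash
python3 chk.py 7; python3 - <<'E'
import cv2
from h import *
a=cv2.imread('pics/side7.png')[190:235,275:335]
cv2.imwrite('pics/c7.png',cv2.convertScaleAbs(cv2.resize(a,(720,540),interpolation=cv2.INTER_CUBIC),alpha=1.6))
d=grab('side');P=cloud(d)
c=np.radians(-5.1);R2=np.array([[np.cos(c),-np.sin(c)],[np.sin(c),np.cos(c)]])
h=cv2.cvtColor(d['pixels'],cv2.COLOR_RGB2HSV).astype(int)
for v in range(198,222):
    print(v,[('Y' if 18<h[v,u,0]<36 and h[v,u,1]>110 else 'R' if (h[v,u,0]<8 or h[v,u,0]>172) and h[v,u,1]>120 else '.')+'%d,%d,%d'%tuple(np.nan_to_num(1000*np.r_[P[v,u,:2]@R2,P[v,u,2]])) for u in range(290,306,2)])
E
```

```text
side red 47 [ 0.5283 -0.1771  0.1406] own x 0.5419 px [300.9 216.3]
side yel 31 [ 0.5287 -0.159   0.1456] own x 0.5407 px [296. 212.]
[ 0.5361 -0.1124  0.0848] tcp own x 0.544 [ 6.9 -1.2 -1.8] 0.151 19.15
198 ['.556,-69,163', '.560,-72,163', '.595,-44,137', '.596,-50,140', '.596,-59,144', '.592,-70,150', '.597,-73,150', '.597,-81,153']
199 ['.551,-74,164', '.565,-68,156', '.594,-45,135', '.598,-48,135', '.597,-57,139', '.589,-74,150', '.594,-76,149', '.597,-81,150']
200 ['.551,-74,161', '.562,-71,155', '.594,-44,131', '.599,-48,131', '.597,-58,136', '.591,-72,145', '.595,-76,145', '.596,-82,148']
201 ['.552,-73,157', '.562,-70,152', '.594,-45,128', '.595,-52,131', '.595,-60,135', '.596,-67,138', '.594,-77,143', '.592,-87,148']
202 ['.551,-75,155', '.563,-70,148', '.600,-39,120', '.595,-53,128', '.593,-62,133', '.594,-69,136', '.597,-74,137', '.595,-84,142']
203 ['.549,-77,154', '.563,-70,145', '.593,-46,122', '.595,-52,124', '.596,-59,128', '.596,-67,131', '.598,-74,133', '.595,-84,139']
204 ['.548,-79,152', '.562,-71,142', '.595,-45,118', '.593,-55,123', '.597,-59,124', '.596,-68,12
[... 1606 characters left out ...]
3', '.669,14,17', 'R541,-126,140', 'R544,-131,141', '.674,-7,26']
217 ['.646,25,18', '.654,24,15', '.663,25,11', 'Y666,19,12', '.669,13,14', 'R541,-127,137', 'R544,-130,138', '.557,-125,130']
218 ['.645,24,15', '.653,23,12', '.661,23,9', '.670,23,5', 'R538,-121,132', 'R539,-129,136', 'R543,-131,135', '.555,-127,128']
219 ['.647,25,10', '.650,20,11', '.660,22,6', '.671,24,0', 'R537,-123,131', 'R539,-128,132', 'R543,-132,133', 'R546,-136,133']
220 ['.643,21,9', '.650,20,7', '.661,22,2', '.664,17,3', '.532,-128,132', 'R535,-133,133', 'R541,-134,131', 'R546,-137,130']
221 ['.642,20,7', '.657,28,-3', '.655,16,4', '.529,-124,128', '.531,-130,130', '.537,-131,128', 'R535,-141,134', 'R547,-135,126']
```

View pics/c7.png

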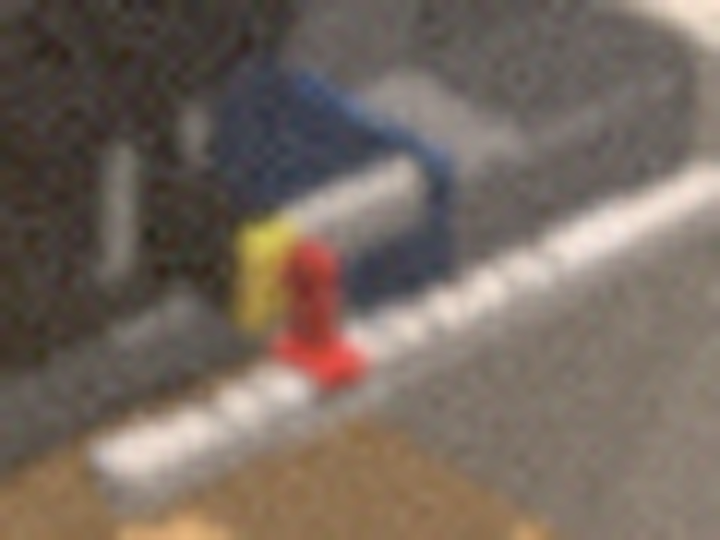

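The yellow end (crop (262,270)) now stands beside the red pointer (312,290). The bar's front face is at own x ≈ 0.5375, so its centre is ≈ 0.544 against the pointer's ≈ 0.543. I'll trim 1 mm more.

Call:
drive_tool([
  [[0,-0.1,0,0,0,0,1],[0,0,0,0,0,0,1],[0,0,0,0,0,0,1],[0,0,0,0,0,0,1]],
])

```text
clock: 19.6
position: [0.5352, -0.1124, 0.0848]
ee_rot: [[0.088, 0.996, 0.007], [0.996, -0.088, -0.002], [-0.001, 0.007, -1.0]]
wrist_force: [7.0, -1.5, -2.3]
grip_width: 0.153
```

```bash
python3 chk.py 8; python3 tot.py; python3 - <<'E'
from h import *
c=np.radians(-5.1);R2=np.array([[np.cos(c),-np.sin(c)],[np.sin(c),np.cos(c)]])
L=[]
for i in range(6):
    d=grab('side');P=cloud(d);q=P[208:214,288:296].reshape(-1,3);o=q[:,:2]@R2;L.append(np.median(o[(q[:,2]<.148)&(q[:,2]>.134)&(o[:,0]<.55),0]))
print('bar front face',np.round(L,4),'centre',np.mean(L)+.007)
E
```

```text
side red 47 [ 0.5283 -0.1775  0.1404] own x 0.542 px [301.  216.4]
side yel 36 [ 0.5283 -0.1578  0.1467] own x 0.5403 px [295.6 211.5]
[ 0.5352 -0.1123  0.0848] tcp own x 0.5431 [ 7.7 -1.2 -3.1] 0.151 19.7
top [151, 234, 17, 16, 234] [432. 297.] [43. 48.] 7.0 z 0.0544 [124.  99.  65.]
top [127, 237, 20, 17, 259] [424. 365.] [42. 53.] 7.8 z 0.0548 [105. 115. 117.]
side [148, 181, 26, 15, 188] [425. 359.] [116.  53.] 84.8 z 0.0562 [111. 108.  99.]
bar front face [0.5366 0.5372 0.5368 0.5368 0.5373 0.5369] centre 0.5439320263941307
```

```bash
python3 -c "
from bench import job_done;print(job_done())"
```

```text
the job is handed in; nothing more can be done
None
```

I moved both cartons from the catch tray into the green tote. I then pulled the slide out about 74 mm to the red pointer and handed the job in at about 20 s, still holding it at 60 N.

**Final checks**
- **Cartons:** the last top view shows both upright on the tote floor. White is at about (0.424, 0.365) and brown at (0.432, 0.297), with both tops at z ≈ 0.054–0.055.
- **Slide:** the bar's centre is at 0.543–0.544 m along the box's own x, and the pointer tip at about 0.542–0.543 m. They agree to about 1 mm, within the 2 mm calibration. The gripper was steady, with about 7 N from the spring on the wrist.
- **Not checked:** I never viewed the final state as a picture after the last 1 mm trim; I checked it only by measurement. The top view of the bar was hidden by the arm, so the slide check rests on the side camera and the arm's own position reading. I also did not re-measure the bystanders at the end; I never aimed at or gripped any of them.

**What went wrong or disagreed**
- **Missed first grasp:** the real fingertips were about 45 mm higher than the reported tool position. The gripper closed above the white carton without touching it. I measured the offset in the side view and corrected for it from then on.
- **Hard set-down:** when I lowered the white carton, its wrist force briefly reached about 54 N. That is under the 120 N wrist limit. It came through the held carton, but it is above the 40 N figure for the gripper pressing on things. The carton and tote did not shift.

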